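# Tidy pens and erasers into the desk box and hook its cover on

### The arm

A 6-joint arm with a two-finger parallel gripper is mounted at the origin on the work surface. World frame = base frame: x ahead of the robot, y to its left, z up, the work surface at z = 0. Lengths are in m, angles in rad, forces in N, time in s.
With the tool pointing down it reaches from about 0.35 to 0.975 m from the base axis. Payload 7.1 kg.
Tool frame: the origin (TCP) lies between the finger pads; the fingertips stand 19 mm ahead of it and the grasp point (between the pads) is the TCP (env.tips_ahead is the distance from the TCP to the fingertips, in m); z points along the fingers, y is the line along which they close (so a half turn about z gives the same grasp; the last joint's range is limited). The gripper opens to 88 mm and grips with 3 to 60 N. Pads are 20 mm wide; open, the fingers measure 115 mm over their backs; the gripper's body (75 mm by 178 mm) begins 61 mm behind the grasp point.
Start: joints at [-1.21, 0.423, 1.63, -0, 1.089, -0.019], TCP at [0.232, -0.58, 0.242] pointing down, gripper open.
Joint ranges: [-3, 3], [-0.9, 2.11], [0.09, 2.58], [-1.31, 4.45], [0.11, 2.69], [-2.54, 2.54]. Speed limits (rad/s): [2.39, 2.39, 3.01, 3.14, 3.14, 3.14].

### API

Orientations are given as a 3x3 rotation matrix whose columns are the frame's x, y, z axes.
In Python, from plant import env gives the robot as it stands. The module is installed in compiled form; this text tells all that it offers.
- The arm moves only by the tool apply_moves, never from a script. Its argument "increments" is a list of rows, each a list of 3 entries, a list of its own where there are three numbers: the shift along the tool's x, y, z normalised to -1 to 1, where 1 is 0.6 m, then the turn about the tool's z normalised to -1 to 1, where 1 is 90 degrees, then the closure in counts, from 0 (fully open) to 255 (shut). In form: [[[dx, dy, dz], turn, claw], ...]. A call has 1 to 10 rows; each row shifts and turns the commanded pose from where the row before left it, along the tool's axes as they then stand; what a row does not reach is not made up. A row lasts 1/8 s, in which the tool goes at most 62.5 mm and 10.7 degrees, less where a joint would pass 70% of its speed; a pose out of reach is approached as far as the arm can. A call with a number of a shift or a turn outside -1 to 1 is refused whole. A call with a gripper value outside its range is refused whole. The fingers move at their own pace and stop on an object; the grip force is fixed at half the most. Time passes only in rows, so rows that do not move let the fingers close. It gives the time, the measured TCP pose, the force, the opening and the grip force at its end, in the units of the state.
- env.state(): the state, without advancing time (a new reading comes with each control period).
- env.camera(name): name is "scene" or "top" or "wrist"; returns a dict with "color" (400x640x3 uint8, blue, green, red), "mtx" (3x3 intrinsics, pixels), "R" (3x3) and "t" (3): a world point X has camera coordinates R X + t; the wrist camera has in their place "hand_eye" (4x4, takes a point from camera to tool coordinates, whose origin is the TCP and whose axes are the flange's). Camera axes: x right, y down, z forward; pixel columns grow to the right and rows downward; lengths in m; the calibration is good to about 2 mm. A picture is of the moment at which its call begins: read the wrist's pose just before it. There is no depth.
- env.close_job(): hands the job in; it is judged then, once.
Trained networks look in a picture, given as the dict that the camera call returned (one of the last four; its "shot" number tells which), for a name from the list of things; names that differ only in an ending like _2 or _b are one class to them, and where a whole thing is asked for, a point or a joint stands for the part that bears it (a point fixed in the world has none). Each returns a list of dicts, best first, with "score" (0 to 1); they miss things now and then, are a little off and sometimes report something else, mostly with a low value. They report only what shows in the picture. A call takes as long as a camera call. They do not tell look-alikes from the thing itself.
- env.boxes_of(picture, name): "extent" ([centre column, centre row, width, height] in pixels, round what is visible of it).
- env.silhouettes(picture, name): "region" (400x640 bool, what is visible of it) and "extent" ([centre column, centre row, width, height] in pixels, round what is visible of it).
The state is a dict: "clock": time; "joint_positions": joint angles; "joint_vel": joint speeds; "tau": joint torques, N m; "eef_pos": TCP position; "orientation": TCP orientation; "ft_force": force on the tool from outside, world axes, zero at the start; "wrist_torque": the same for the moment, N m; "width": opening from 0.0 (shut) to 1.0 (fully open); "finger_force": force on a finger pad.
Only numpy, scipy, OpenCV 4.12 (cv2) and the standard library are available. Lean on these libraries where they do the work, as an engineer would, in place of code of your own. Each camera call takes 0.05 s, during which the arm holds its last target. There are 200 camera calls.

### The job

Put the two loose highlighter pens and the loose eraser into the white stationery box, each on the side of the divider that already holds its own kind. Then close the box with its cover: hold the cover tilted, hook its tongue under the metal lip, swing the other edge down until the cover lies flat inside the rim, and let go. Leave the other things on the desk where they are.

Things in the scene. Friction and masses are not known exactly. Their poses are not given: they have to be found in the camera images.
- box: white open stationery box fixed to the desk, 150 (x) x 224 (y) mm, rim 54 mm high; may be turned some 0.2 rad. Origin: centre of its underside. Inside 126 (x) x 200 (y) mm, floor 5 mm thick. A divider along y = 0 (4 mm thick, top at 26 mm) leaves two equal compartments, +y and -y: one holds a pen, the other an eraser; which varies
- box_ledge (a point): middle of the recess for the cover (x = 0, y = 0, z = 48 mm in the box's frame), level with the ledge, 8 mm wide all round, on which the cover rests. The recess is 142 (x) x 216 (y) mm; the rim round it, 4 mm thick, stands 6 mm above the ledge
- box_lip (a point): middle of the lower free edge of the metal lip along the box's whole -x side, nearest the robot (x = -55, z = 60 mm in the box's frame). The lip overhangs the recess by 16 mm, is 6 mm thick, top at 66 mm. Under it is a slot 12 mm high above the ledge and 16 mm deep to the wall at x = -71, open towards +x
- cover: white flat cover, flat on the desk at first, 136 (x) x 206 (y) x 5 mm, about 0.2 kg. Origin: centre of its underside, z up. In the recess its x points as the box's, its underside is 48 mm above the desk, with play of 6 mm in all along x and 5 mm each way in y. Lip and gravity alone hold it; no snap
- cover_tongue (a point): middle of the lower edge of the tip of the cover's tongue (x = -68, y = 0, z = 0 mm in the cover's frame). The tongue, the cover's -x end, is narrower than the rest: 150 mm wide, 18 mm long, 5 mm thick; it goes under the lip
- cover_far_edge (a point): middle of the lower edge of the cover's other end: x = +68, y = 0, z = 0 mm in the cover's frame
- cover_handle (a point): grip point in the solid wooden bar handle that stands on the cover, 12 mm thick (x), 80 mm long (y), 36 mm tall above the plate: x = +10, y = 0, z = 29 mm in the cover's frame, 12 mm below the handle's top
- pen_in_box: flat-bodied highlighter pen, 105 long (its x) x 18 wide (its y) x 14 mm tall, grey with a black cap at its +x end, 20 g; does not roll; origin at the centre of its underside; already in the box, near the outer wall of one compartment, lying about along the box's x
- eraser_in_box: block eraser in a card sleeve, 52 long (its x) x 24 wide (its y) x 20 mm tall, 30 g; origin at the centre of its underside; already in the box, near the outer wall of the other compartment, lying about along the box's x
- pen_a: flat-bodied highlighter pen, 105 long (its x) x 18 wide (its y) x 14 mm tall, grey with a black cap at its +x end, 20 g; does not roll; origin at the centre of its underside; loose on the desk
- pen_b: flat-bodied highlighter pen, 105 long (its x) x 18 wide (its y) x 14 mm tall, grey with a black cap at its +x end, 20 g; does not roll; origin at the centre of its underside; loose on the desk
- eraser: block eraser in a card sleeve, 52 long (its x) x 24 wide (its y) x 20 mm tall, 30 g; origin at the centre of its underside; loose on the desk
- mug: white ceramic mug, 80 mm across, 92 mm tall; origin at the centre of its underside; not part of the job, leave it alone
- paper_cup: brown paper coffee cup with lid, 82 mm across, 112 mm tall; origin at the centre of its underside; not part of the job, leave it alone
- headphones: black headphones lying flat: two ear cups 34 mm tall, joined by a band; about 0.17 x 0.24 m; origin between the cups; not part of the job, leave it alone
- travel_cup: blue lidded travel cup, 86 mm across, 130 mm tall; origin at the centre of its underside; not part of the job, leave it alone
Not all that is in view belongs to the job. What is shaped like the pen_in_box but purple or red is not meant.

How it is judged:
On the way, in this order (a step that is already met when the one before it is completed fails the run):
1. both loose pens and the loose eraser lie in the box, let go, on the side of the divider that holds their own kind (((y of pen_in_box in the frame of box between 0.002 and 0.1 m and y of pen_a in the frame of box between 0.002 and 0.1 m and y of pen_b in the frame of box between 0.002 and 0.1 m and y of eraser_in_box in the frame of box between -0.1 and -0.002 m and y of eraser in the frame of box between -0.1 and -0.002 m) or (y of pen_in_box in the frame of box between -0.1 and -0.002 m and y of pen_a in the frame of box between -0.1 and -0.002 m and y of pen_b in the frame of box between -0.1 and -0.002 m and y of eraser_in_box in the frame of box between 0.002 and 0.1 m and y of eraser in the frame of box between 0.002 and 0.1 m)) and x of pen_in_box in the frame of box between -0.063 and 0.063 m and z of pen_in_box in the frame of box between -0.002 and 0.036 m and x of pen_a in the frame of box between -0.063 and 0.063 m and z of pen_a in the frame of box between -0.002 and 0.036 m and x of pen_b in the frame of box between -0.063 and 0.063 m and z of pen_b in the frame of box between -0.002 and 0.036 m and x of eraser_in_box in the frame of box between -0.063 and 0.063 m and z of eraser_in_box in the frame of box between -0.002 and 0.036 m and x of eraser in the frame of box between -0.063 and 0.063 m and z of eraser in the frame of box between -0.002 and 0.036 m and contact force between the fingers and pen_a below 0.05 N and contact force between the fingers and pen_b below 0.05 N and contact force between the fingers and eraser below 0.05 N), for 0.2 s.
2. the cover's tongue is hooked under the lip while the cover is still tilted (more than 0.06 rad to the box) (x of cover_tongue in the frame of box below -0.059 m and z of cover_tongue in the frame of box between 0.043 and 0.057 m and y of cover in the frame of box between -0.012 and 0.012 m and angle between the z axis of cover and the z axis of box, either way round above 0.06 rad), for 0.1 s.
At the end, for the whole second after the job is handed in: All pens lie in one compartment, both erasers in the other, undersides below 36 mm; the cover rests still, tongue 4 mm or more under the lip, far edge inside the rim (underside below 53 mm; 48 when home), within 0.045 rad of flat and 12 mm of the middle sideways (((y of pen_in_box in the frame of box between 0.002 and 0.1 m and y of pen_a in the frame of box between 0.002 and 0.1 m and y of pen_b in the frame of box between 0.002 and 0.1 m and y of eraser_in_box in the frame of box between -0.1 and -0.002 m and y of eraser in the frame of box between -0.1 and -0.002 m) or (y of pen_in_box in the frame of box between -0.1 and -0.002 m and y of pen_a in the frame of box between -0.1 and -0.002 m and y of pen_b in the frame of box between -0.1 and -0.002 m and y of eraser_in_box in the frame of box between 0.002 and 0.1 m and y of eraser in the frame of box between 0.002 and 0.1 m)) and x of pen_in_box in the frame of box between -0.063 and 0.063 m and z of pen_in_box in the frame of box between -0.002 and 0.036 m and x of pen_a in the frame of box between -0.063 and 0.063 m and z of pen_a in the frame of box between -0.002 and 0.036 m and x of pen_b in the frame of box between -0.063 and 0.063 m and z of pen_b in the frame of box between -0.002 and 0.036 m and x of eraser_in_box in the frame of box between -0.063 and 0.063 m and z of eraser_in_box in the frame of box between -0.002 and 0.036 m and x of eraser in the frame of box between -0.063 and 0.063 m and z of eraser in the frame of box between -0.002 and 0.036 m and x of cover_tongue in the frame of box below -0.059 m and z of cover_tongue in the frame of box between 0.043 and 0.057 m and y of cover in the frame of box between -0.012 and 0.012 m and z of cover_far_edge in the frame of box between 0.043 and 0.053 m and angle between the z axis of cover and the z axis of box, either way round below 0.045 rad and linear speed of cover below 0.02 m/s); the robot touches nothing.
It fails at once if a bystander (mug, cups, headphones) is moved by more than 40 mm or tipped over (distance of any of mug, paper_cup, headphones, travel_cup from where it was at the start of the episode above 0.04 m or angle between any of mug, paper_cup, headphones, travel_cup's own z axis and vertical above 0.5 rad).
It also fails if it takes over 72 s, if anything falls off the work surface, if the arm or the gripper's body presses on something with over 40 N, if the wrist force passes 120 N, or if a joint passes its speed limit or range.

## Working session

There is one attempt and no reset: what is moved stays moved. The work goes in short steps, Python scripts to look and compute and a tool call to move; the robot and the scene stay as the last step left them, time stands still between calls to the robot, and variables do not carry over. Pictures are saved under pics/ and viewed, at most 10 in all, crops included, and the job is handed in when it is done.

Besides the shell and the picture viewer there is one more tool, called after ">>>" in YAML: its name, and indented under it one key for each argument. apply_moves: Moves the arm, as the interface text tells. Its arguments: {"type":"object","properties":{"increments":{"type":"array","items":{"type":"array"}}},"required":["increments"]}

```bash
mkdir -p pics; ls; python3 - <<'E'
from plant import env
import cv2, numpy as np
s=env.state(); print({k:np.round(v,3).tolist() for k,v in s.items()})
for n in ["scene","top"]:
    p=env.camera(n); cv2.imwrite(f"pics/{n}0.png",p["color"])
    print(n,p["mtx"].tolist(),np.round(p["R"],4).tolist(),np.round(p["t"],4).tolist())
    for k in ["box","cover","cover_handle","pen_a","eraser","mug","paper_cup","headphones","travel_cup"]:
        for d in env.silhouettes(p,k):
            if d["score"]<.2: continue
            r=cv2.minAreaRect(np.argwhere(d["region"])[:,::-1].astype(np.float32))
            print(k,round(d["score"],2),np.round(d["extent"]).tolist(),np.round(r[0],1),np.round(r[1],1),round(r[2]))
w=env.camera("wrist"); print(w["mtx"].tolist(),np.round(w["hand_eye"],4).tolist())
E
```

```text
pics
{'clock': 0.0, 'joint_positions': [-1.21, 0.424, 1.631, 0.0, 1.089, -0.019], 'joint_vel': [-0.0, 0.0, -0.0, 0.003, 0.002, 0.0], 'tau': [-0.001, -54.462, -27.366, 0.064, 0.023, -0.0], 'eef_pos': [0.232, -0.58, 0.241], 'orientation': [[0.929, 0.371, -0.001], [0.371, -0.929, 0.001], [0.0, -0.001, -1.0]], 'ft_force': [0.098, -0.382, -0.514], 'wrist_torque': [-0.026, 0.036, -0.047], 'finger_force': 0.0, 'width': 0.999}
scene [[482.8919381235574, 0.0, 315.5657129306759], [0.0, 482.8919381235574, 206.32073053359082], [0.0, 0.0, 1.0]] [[0.5764, 0.8172, 0.0023], [0.584, -0.41, -0.7006], [-0.5716, 0.4052, -0.7135]] [-0.3364, -0.2573, 1.7277]
box 0.61 [370.0, 216.0, 96.0, 84.0] [371.6 214.9] [57.9 85.1] 57
cover 0.65 [274.0, 274.0, 83.0, 67.0] [272.9 271.4] [43.5 79.9] 59
cover_handle 0.94 [277.0, 274.0, 86.0, 60.0] [272.9 271.9] [43.4 78.6] 59
pen_a 0.66 [348.0, 182.0, 26.0, 22.0] [347.9 180.6] [28.2  5.9] 36
pen_a 0.61 [304.0, 204.0, 21.0, 23.0] [300.2 203.9] [28.3  6.9] 47
mug 0.66 [392.0, 152.0, 26.0, 36.0] [392.1 149.5] [25.  37.2] 9
mug 0.43 [390.0, 208.0, 26.0, 20.0] [389.8 207.3] [
[... 1080 characters left out ...]
63.0, 165.0, 83.0, 62.0] [262.5 164.5] [57.  84.7] 88
mug 0.56 [172.0, 233.0, 40.0, 35.0] [171.5 234.5] [35. 41.] 90
mug 0.53 [262.0, 164.0, 88.0, 57.0] [262.5 163.9] [57.9 84.8] 88
paper_cup 0.68 [475.0, 244.0, 38.0, 34.0] [476.5 242.5] [31. 39.] 90
headphones 0.85 [338.0, 89.0, 78.0, 71.0] [331.9  85.1] [63.9 78. ] 74
headphones 0.63 [266.0, 163.0, 85.0, 59.0] [262.6 164.4] [56.9 84.6] 88
travel_cup 0.73 [159.0, 167.0, 44.0, 36.0] [157.5 166. ] [34. 45.] 90
[[294.2058579946712, 0.0, 317.24945285243894], [0.0, 294.2058579946712, 205.0706019859116], [0.0, 0.0, 1.0]] [[0.0003, -0.9573, -0.2892, 0.0776], [1.0, 0.0002, 0.0003, -0.0001], [-0.0002, -0.2892, 0.9573, -0.1436], [0.0, 0.0, 0.0, 1.0]]
```

```bash
python3 - <<'E'
import cv2
a=cv2.imread("pics/top0.png"); cv2.imwrite("pics/v1.png",cv2.resize(a[60:270,130:510],(798,441),interpolation=cv2.INTER_CUBIC))
b=cv2.imread("pics/scene0.png"); cv2.imwrite("pics/v2.png",cv2.resize(b[130:360,130:460],(800,558),interpolation=cv2.INTER_CUBIC))
E
```

```text
(no output)
```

View pics/v1.png

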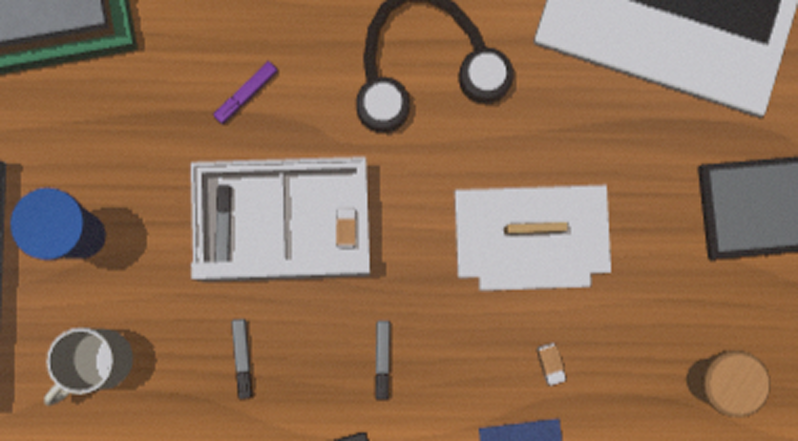

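View pics/v2.png

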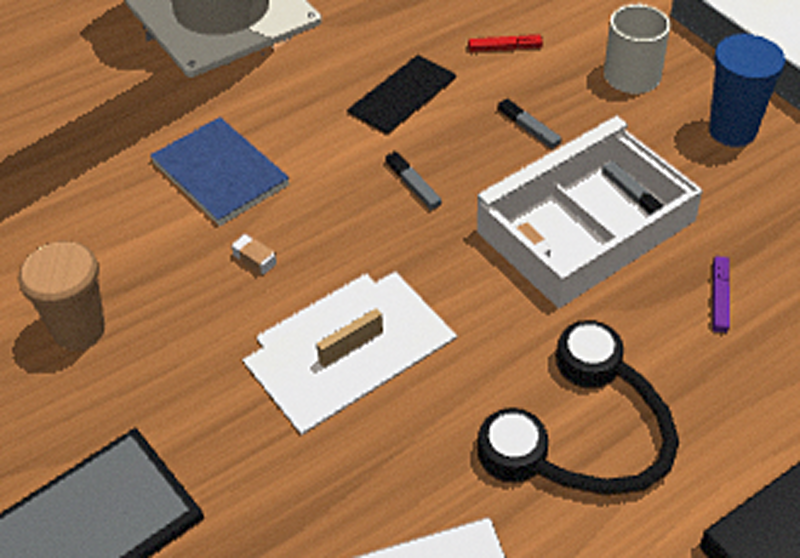

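The top view shows the box at about (263,164), with the pens' side on the left (+y) and the eraser's side on the right. The cover is at (385,172) with its tongue facing the robot. The loose pens are at (245,231) and (312,231), and the eraser is at (392,234). The scene view agrees: pens at (347,181) and (300,204), eraser at about (235,235). I'll ignore the red and purple pens.

```bash
cat > h.py <<'E'
from plant import env
import cv2, numpy as np
def pose(p,s=None):
    """camera R,t (world->cam)"""
    if "R" in p: return np.array(p["R"]),np.array(p["t"])
    T=np.eye(4); T[:3,:3]=s["orientation"]; T[:3,3]=s["eef_pos"]
    M=np.linalg.inv(T@np.array(p["hand_eye"])); return M[:3,:3],M[:3,3]
def shot(n):
    s=env.state(); p=env.camera(n); p["P"]=pose(p,s); return p
def back(p,uv,z):
    R,t=p["P"]; uv=np.atleast_2d(uv).astype(float)
    d=np.c_[uv,np.ones(len(uv))]@np.linalg.inv(p["mtx"]).T@R
    c=-R.T@t; return c+d*((z-c[2])/d[:,2])[:,None]
def proj(p,X):
    R,t=p["P"]; q=(np.atleast_2d(X)@R.T+t)@np.array(p["mtx"]).T; return q[:,:2]/q[:,2:]
def tri(p1,u1,p2,u2):
    A=[]
    for p,u in((p1,u1),(p2,u2)):
        R,t=p["P"]; M=np.array(p["mtx"])@np.c_[R,t]
        A+=[u[0]*M[2]-M[0],u[1]*M[2]-M[1]]
    A=np.array(A); return np.linalg.lstsq(A[:,:3],-A[:,3],rcond=None)[0]
def rect(p,region,z):
    """min-area rectangle on plane z: centre, sizes (long, short), yaw of the long side"""
    X=back(p,np.argwhere(region)[:,::-1],z)[:,:2]
    (c,wh,a)=cv2.minAreaRect((X*1000).astype(np.float32))
    if wh[0]<wh[1]: wh=wh[::-1]; a+=90
    a=(a+90)%180-90
    return np.round(np.array(c)/1000,4),np.round(wh,1),round(np.deg2rad(a),3)
E
python3 - <<'E'
from h import *
t=shot("top"); s=shot("scene")
R=lambda a,n:print(n,tri(t,a[0],s,a[1]).round(3))
R(((244.9,230.5),(347.9,180.6)),"pen1"); R(((312.4,231.4),(300.2,203.9)),"pen2"); R(((392.5,233.5),(130+254/2.424,130+254/2.424)),"eraser")
for n,z in (("cover",.005),("pen_a",.014),("eraser",.02),("box",.054)):
    for d in env.silhouettes(t,n)[:2]: print(n,round(d["score"],2),*rect(t,d["region"],z))
print(back(t,(312.4,231.4),.014),back(t,(263,164.5),.054), env.state()["clock"])
E
```

```text
pen1 [0.458 0.216 0.006]
pen2 [0.458 0.03  0.007]
eraser [ 0.454 -0.194  0.008]
cover 0.56 [ 0.6225 -0.1704] [206.8 136.1] -1.524
cover 0.23 [ 0.4339 -0.4361] [109.6  83.9] 1.095
pen_a 0.82 [0.4569 0.2143] [104.6  18.9] 0.112
pen_a 0.68 [0.4554 0.0296] [104.7  22.2] 0.012
eraser 0.76 [ 0.4529 -0.1928] [50.7 27. ] 0.248
box 0.64 [0.6366 0.1643] [229.6 155.7] -1.536
[[0.45695007 0.02857315 0.014     ]] [[0.63603854 0.16366837 0.054     ]] 1.35
```

```bash
cat > plan.py <<'E'
import sys
from h import *
# plan.py x y z yaw : total tool-axis shift (after the turn), rows needed
x,y,z,yaw=map(float,sys.argv[1:5])
s=env.state(); O=np.array(s["orientation"]); p=np.array(s["eef_pos"])
cy=np.arctan2(O[1,0],O[0,0]); tr=-(yaw-cy)
c,sn=np.cos(yaw),np.sin(yaw); A=np.array([[c,sn,0],[sn,-c,0],[0,0,-1]])
d=A.T@(np.array([x,y,z])-p)
print("at",p.round(4),"yaw",round(cy,3),"turn",round(tr/(np.pi/2),4),"shift",(d/.6).round(4),"rows",round(np.linalg.norm(d)/.0625,1),"turnrows",round(abs(np.degrees(tr))/10.7,1),"clock",round(s["clock"],2),"w",round(s["width"],3))
E
python3 plan.py .453 -.193 .13 .248
```

```text
at [ 0.2317 -0.5804  0.2417] yaw 0.38 turn 0.0839 shift [ 0.516  -0.5355  0.1861] rows 7.4 turnrows 0.7 clock 1.35 w 1.001
```

>>> apply_moves:
  increments:
    - [[0, 0, 0], 0.084, 0]
    - [[0.0573, -0.0595, 0], 0, 0]
    - [[0.0573, -0.0595, 0], 0, 0]
    - [[0.0573, -0.0595, 0], 0, 0]
    - [[0.0573, -0.0595, 0], 0, 0]
    - [[0.0573, -0.0595, 0], 0, 0]
    - [[0.0573, -0.0595, 0], 0, 0]
    - [[0.0573, -0.0595, 0.062], 0, 0]
    - [[0.0573, -0.0595, 0.062], 0, 0]
    - [[0.0573, -0.0595, 0.062], 0, 0]

```text
clock: 2.6
eef_pos: [0.4539, -0.1918, 0.1295]
orientation: [[0.969, 0.245, 0.001], [0.245, -0.969, -0.001], [0.001, 0.001, -1.0]]
ft_force: [0.2, -0.8, -0.2]
width: 0.998
finger_force: 0.0
```

Arrived accurately. I'll check with the wrist camera and look at the box from here too.

```bash
python3 - <<'E'
from h import *
w=shot("wrist"); cv2.imwrite("pics/w1.png",w["color"])
for n,z in (("eraser",.02),("cover_handle",.041)):
    for d in env.silhouettes(w,n)[:3]: print(n,round(d["score"],2),np.round(d["extent"]),*rect(w,d["region"],z))
E
python3 plan.py .453 -.193 .024 .248
```

```text
eraser 0.76 [318. 206.  25.  57.] [ 0.4542 -0.1931] [53.6 24.7] 0.283
cover_handle 0.96 [341.  55. 274. 108.] [ 0.5731 -0.177 ] [185.6  68.5] -1.322
at [ 0.4525 -0.1909  0.1285] yaw 0.252 turn 0.0024 shift [-1.000e-04  3.600e-03  1.741e-01] rows 1.7 turnrows 0.0 clock 2.75 w 1.001
```

View pics/w1.png

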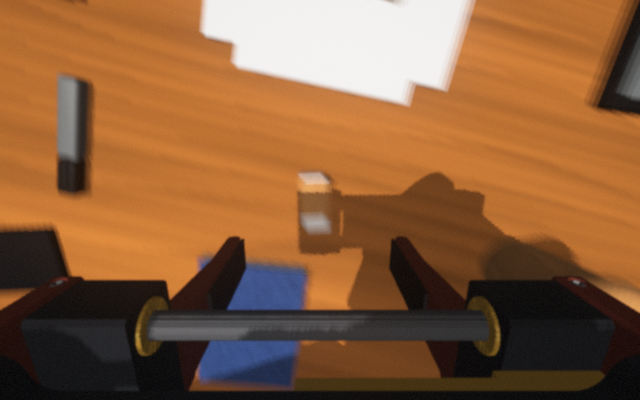

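The eraser is at (318,206), aligned between the fingers, and its size fits. Going down to grasp it.

>>> apply_moves:
  increments:
    - [[0, 0.003, 0.06], 0, 0]
    - [[0, 0, 0.06], 0, 0]
    - [[0, 0, 0.054], 0, 0]
    - [[0, 0, 0], 0, 255]
    - [[0, 0, 0], 0, 255]
    - [[0, 0, 0], 0, 255]
    - [[0, 0, 0], 0, 255]
    - [[0, 0, 0], 0, 255]
    - [[0, 0, 0], 0, 255]

```text
clock: 3.88
eef_pos: [0.4534, -0.1948, 0.0259]
orientation: [[0.969, 0.246, 0.0], [0.246, -0.969, -0.0], [0.0, 0.0, -1.0]]
ft_force: [0.2, 0.1, -0.4]
width: 0.364
finger_force: 0.0
```

```bash
python3 plan.py .6366 .11 .13 .04
```

```text
at [ 0.4534 -0.1948  0.0259] yaw 0.248 turn 0.1325 shift [ 0.3254 -0.4954 -0.1735] rows 5.9 turnrows 1.1 clock 3.88 w 0.364
```

>>> apply_moves:
  increments:
    - [[0, 0, 0], 0, 255]
    - [[0, 0, 0], 0, 255]
    - [[0, 0, -0.1], 0, 255]
    - [[0, 0, -0.1], 0, 255]
    - [[0, 0, -0.1], 0.066, 255]
    - [[0, 0, 0], 0.066, 255]
    - [[0.06, -0.085, 0], 0, 255]
    - [[0.06, -0.085, 0], 0, 255]
    - [[0.06, -0.085, 0], 0, 255]
    - [[0.06, -0.085, 0], 0, 255]

```text
clock: 5.12
eef_pos: [0.5896, 0.0167, 0.2055]
orientation: [[0.999, 0.041, -0.0], [0.041, -0.999, -0.0], [-0.0, 0.0, -1.0]]
ft_force: [0.7, -0.7, -0.6]
width: 0.273
finger_force: 29.9
```

```bash
python3 - <<'E'
from h import *
s=env.state(); print(s["width"],s["finger_force"],np.round(s["eef_pos"],4),s["clock"])
w=shot("wrist"); cv2.imwrite("pics/w2.png",w["color"])
np.savez("w2.npz",R=w["P"][0],t=w["P"][1],mtx=w["mtx"])
for n,z in (("box",.054),("pen_in_box",.019),("eraser_in_box",.025)):
    for d in env.silhouettes(w,n)[:3]: print(n,round(d["score"],2),np.round(d["extent"]),*rect(w,d["region"],z))
E
```

```text
0.2730167733165955 29.92865413427353 [0.5896 0.0167 0.2055] 5.125
box 0.55 [162. 137. 257. 164.] [0.6343 0.1662] [240.5 155.3] -1.53
pen_in_box 0.89 [132. 371.  54.  35.] [0.3088 0.2719] [79.4 32.2] 1.018
pen_in_box 0.79 [119. 140.  32. 100.] [0.6314 0.239 ] [104.7  24.8] -0.01
eraser_in_box 0.73 [263. 149.  29.  49.] [0.63 0.08] [51.6 26.8] 0.041
eraser_in_box 0.61 [118. 140.  34.  99.] [0.6324 0.2352] [101.9  24.4] -0.005
eraser_in_box 0.46 [485. 161. 189. 118.] [ 0.6232 -0.1591] [197.  130.3] -1.523
```

View pics/w2.png

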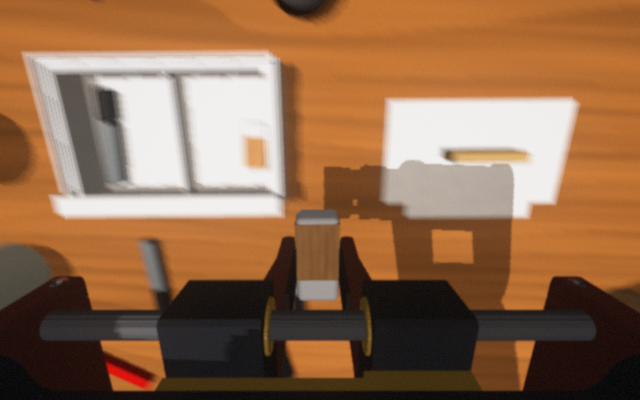

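The wrist view shows the eraser held. The box's far rim corners are at about (24,52) and (281,52). The near edge of the lip is at (58,218) and (285,216), and the divider is at columns 177–190. I'll fit the box pose and check it with an overlay.

```bash
python3 - <<'E'
from h import *
from scipy.optimize import least_squares
f=np.load("w2.npz"); w={"P":(f["R"],f["t"]),"mtx":f["mtx"]}; im=cv2.imread("pics/w2.png")
t=shot("top"); ti=t["color"]
M=np.array([[75,112,54],[75,-112,54],[-75,112,66],[-75,-112,66],[71,0,48]])/1e3
uw=np.array([[24,52],[281,52],[58,218],[285,216]])
def tf(q,M): c,s=np.cos(q[2]),np.sin(q[2]); return np.c_[q[0]+c*M[:,0]-s*M[:,1],q[1]+s*M[:,0]+c*M[:,1],M[:,2]]
r=least_squares(lambda q:(proj(w,tf(q,M[:4]))-uw).ravel(),[.637,.164,.035])
print("box wrist",r.x.round(4),r.fun.round(1))
ut=np.array([[130+191/2.1,60+162/2.1],[130+367/2.1,60+157/2.1],[130+191/2.1,60+279/2.1],[130+370/2.1,60+274/2.1]])
r2=least_squares(lambda q:(proj(t,tf(q,M[:4]))-ut).ravel(),[.637,.164,.035])
print("box top",r2.x.round(4),r2.fun.round(1))
q=r.x
L=[[(75,112,54),(75,-112,54)],[(-75,112,66),(-75,-112,66)],[(-55,112,66),(-55,-112,66)],[(75,112,54),(-55,112,54)],[(75,-112,54),(-55,-112,54)],[(63,0,26),(-55,0,26)],[(63,100,48),(63,-100,48)]]
def draw(p,im,k,off,q):
    im=cv2.resize(im,None,fx=k,fy=k,interpolation=cv2.INTER_CUBIC)
    for l in L:
        a=proj(p,tf(q,np.array(l)/1e3)); a=((a+.5)*k-np.array(off)*k).astype(int); cv2.line(im,a[0].tolist(),a[1].tolist(),(0,0,255),1)
    return im
A=draw(w,im[30:230,0:300],2.6,(0,30),q)
B=draw(t,ti[125:205,210:320],6.5,(210,125),q)[:520,:715]
cv2.imwrite("pics/v3.png",A); cv2.imwrite("pics/v4.png",B)
E
```

```text
box wrist [0.6409 0.1669 0.0424] [ 5.5  1.4 -4.3  1.   2.5 -3.4 -3.8 -1.8]
box top [0.6378 0.1621 0.0415] [ 0.2  0.1 -0.3  0.4  0.2 -0.2 -0.1 -0.3]
```

View pics/v3.png

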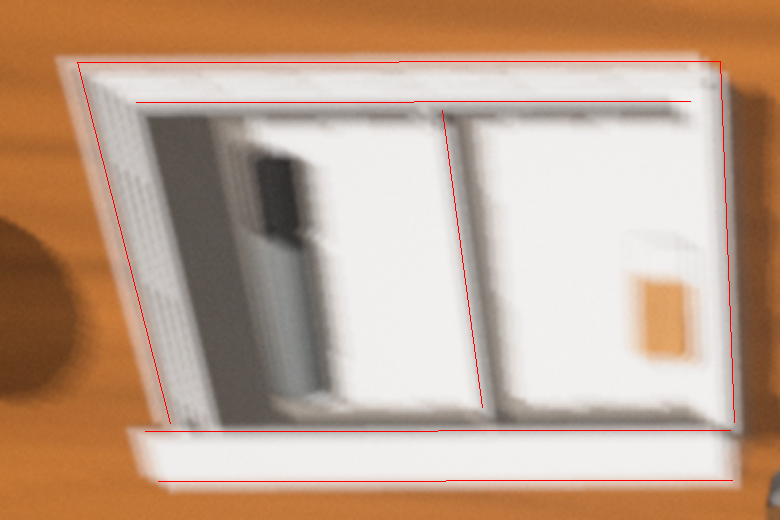

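The wrist picture was blurred because the arm was still moving, and its box comes out about 3% too large. The top fit is good to half a pixel: box (0.6378, 0.1621, yaw 0.0415). I'll use that and take the next wrist picture only after the arm has settled.

```bash
python3 plan.py .6674 .1233 .11 .0415
```

```text
at [0.5882 0.0149 0.2051] yaw 0.041 turn -0.0 shift [ 0.1394 -0.1751  0.1585] rows 2.6 turnrows 0.0 clock 5.38 w 0.272
```

>>> apply_moves:
  increments:
    - [[0.07, -0.07, 0], 0, 255]
    - [[0.07, -0.07, 0], 0, 255]
    - [[0, -0.035, 0.06], 0, 255]
    - [[0, 0, 0.06], 0, 255]
    - [[0, 0, 0], 0, 255]
    - [[0, 0, 0], 0, 255]

```text
clock: 6.12
eef_pos: [0.6691, 0.1219, 0.1349]
orientation: [[0.999, 0.039, 0.001], [0.039, -0.999, 0.0], [0.001, -0.0, -1.0]]
ft_force: [0.7, 0.2, 0.2]
width: 0.275
finger_force: 29.9
```

```bash
python3 - <<'E'
from h import *
from scipy.optimize import least_squares
w=shot("wrist"); cv2.imwrite("pics/w3.png",w["color"])
q=(.6378,.1621,.0415); k=1.25; im=cv2.resize(w["color"],None,fx=k,fy=k)
def tf(q,M): c,s=np.cos(q[2]),np.sin(q[2]); return np.c_[q[0]+c*M[:,0]-s*M[:,1],q[1]+s*M[:,0]+c*M[:,1],M[:,2]]
L=[[(75,112,54),(75,-112,54)],[(-75,112,66),(-75,-112,66)],[(-55,112,66),(-55,-112,66)],[(75,112,54),(-55,112,54)],[(75,-112,54),(-55,-112,54)],[(63,0,26),(-55,0,26)],[(63,100,48),(63,-100,48)]]
for l in L:
    a=proj(w,tf(q,np.array(l)/1e3)); a=((a+.5)*k).astype(int); cv2.line(im,a[0].tolist(),a[1].tolist(),(0,0,255),1)
cv2.imwrite("pics/v5.png",im)
E
python3 plan.py .6674 .1233 .033 .0415
```

```text
at [0.6696 0.1222 0.1355] yaw 0.039 turn -0.0016 shift [-0.0035 -0.002   0.1709] rows 1.6 turnrows 0.0 clock 6.17 w 0.269
```

View pics/v5.png

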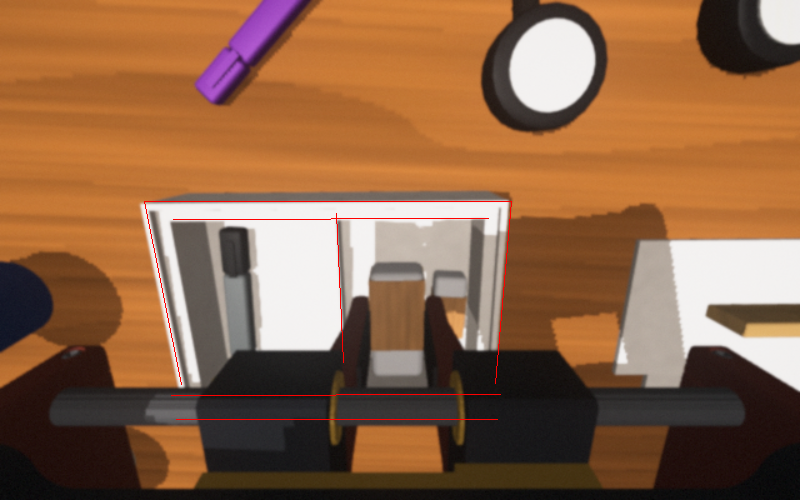

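The overlay on the settled picture matches the far rim, both sides and the divider to about 1 mm, so the box pose is confirmed. Lowering the eraser and releasing it.

>>> apply_moves:
  increments:
    - [[-0.0035, -0.002, 0.06], 0, 255]
    - [[0, 0, 0.06], 0, 255]
    - [[0, 0, 0.05], 0, 255]
    - [[0, 0, 0], 0, 255]
    - [[0, 0, 0], 0, 150]
    - [[0, 0, 0], 0, 150]
    - [[0, 0, -0.05], 0, 150]
    - [[0, 0, -0.08], 0, 150]
    - [[0, 0, -0.08], 0, 0]

```text
clock: 7.3
eef_pos: [0.6665, 0.1243, 0.16]
orientation: [[0.999, 0.04, 0.001], [0.04, -0.999, 0.0], [0.001, -0.0, -1.0]]
ft_force: [0.6, -0.3, 0.1]
width: 0.489
finger_force: 0.0
```

```bash
python3 plan.py .4565 .215 .13 .112
```

```text
at [0.6665 0.1243 0.16  ] yaw 0.04 turn -0.0455 shift [-0.3309 -0.1894  0.05  ] rows 3.7 turnrows 0.4 clock 7.3 w 0.489
```

>>> apply_moves:
  increments:
    - [[0, 0, 0], -0.0455, 0]
    - [[-0.0827, -0.0474, 0], 0, 0]
    - [[-0.0827, -0.0474, 0], 0, 0]
    - [[-0.0827, -0.0474, 0], 0, 0]
    - [[-0.0827, -0.0474, 0.04], 0, 0]
    - [[0, 0, 0.01], 0, 0]
    - [[0, 0, 0], 0, 0]
    - [[0, 0, 0], 0, 0]

```text
clock: 8.3
eef_pos: [0.4584, 0.2153, 0.1286]
orientation: [[0.994, 0.111, 0.002], [0.111, -0.994, 0.001], [0.002, -0.001, -1.0]]
ft_force: [0.3, -0.5, 0.2]
width: 0.999
finger_force: 0.0
```

```bash
python3 - <<'E'
from h import *
w=shot("wrist"); t=shot("top"); cv2.imwrite("pics/w4.png",w["color"]); cv2.imwrite("pics/t4.png",t["color"])
for p,n,z in ((w,"pen_a",.014),(w,"eraser",.025),(t,"eraser",.025)):
    for d in env.silhouettes(p,n)[:3]: print(n,round(d["score"],2),np.round(d["extent"]),*rect(p,d["region"],z))
E
python3 plan.py .4565 .215 .022 .112
```

```text
pen_a 0.81 [511. 226.  60. 107.] [0.456  0.0346] [105.1  25. ] -0.011
eraser 0.55 [278. 156.   8.  18.] [0.6668 0.1219] [50.1 24.8] 0.017
eraser 0.36 [237. 168.   7.  37.] [0.6333 0.2407] [96.8 16.4] 0.022
at [0.4572 0.2149 0.1279] yaw 0.111 turn -0.0006 shift [-0.0011 -0.0003  0.1765] rows 1.7 turnrows 0.0 clock 8.55 w 1.001
```

>>> apply_moves:
  increments:
    - [[-0.001, 0, 0.06], 0, 0]
    - [[0, 0, 0.06], 0, 0]
    - [[0, 0, 0.0565], 0, 0]
    - [[0, 0, 0], 0, 255]
    - [[0, 0, 0], 0, 255]
    - [[0, 0, 0], 0, 255]
    - [[0, 0, 0], 0, 255]
    - [[0, 0, 0], 0, 255]
    - [[0, 0, 0], 0, 255]
    - [[0, 0, 0], 0, 255]

```text
clock: 9.8
eef_pos: [0.4559, 0.2151, 0.0218]
orientation: [[0.994, 0.112, 0.0], [0.112, -0.994, 0.0], [0.0, -0.0, -1.0]]
ft_force: [1.6, 0.3, 0.6]
width: 0.239
finger_force: 0.0
```

>>> apply_moves:
  increments:
    - [[0, 0, 0], 0, 255]
    - [[0, 0, 0], 0, 255]
    - [[0, 0, -0.08], 0, 255]
    - [[0, 0, -0.1], 0, 255]
    - [[0, 0, 0], 0.045, 255]

```text
clock: 10.42
eef_pos: [0.4586, 0.2163, 0.1339]
orientation: [[0.999, 0.04, 0.008], [0.04, -0.999, 0.003], [0.008, -0.003, -1.0]]
ft_force: [-0.3, 0.2, -0.8]
width: 0.202
finger_force: 30.0
```

```bash
python3 - <<'E'
from math import *
q=(.6378,.1621,.0415)
for n,x,y in (("p1",.004,.045),("p2",.004,.02)): print(n,q[0]+cos(q[2])*x-sin(q[2])*y,q[1]+sin(q[2])*x+cos(q[2])*y)
E
python3 plan.py .640 .2072 .11 .0415
```

```text
p1 0.6399295919984829 0.20722720729138905
p2 0.6409667942183975 0.18224873232683197
at [0.4586 0.2163 0.1339] yaw 0.04 turn -0.0011 shift [0.3015 0.0277 0.0399] rows 2.9 turnrows 0.0 clock 10.43 w 0.202
```

```bash
python3 plan.py .6395 .2022 .029 .0415
```

```text
at [0.4586 0.2163 0.1339] yaw 0.04 turn -0.0011 shift [0.3003 0.036  0.1749] rows 3.4 turnrows 0.0 clock 10.43 w 0.202
```

>>> apply_moves:
  increments:
    - [[0.1, 0.012, 0], 0, 255]
    - [[0.1, 0.012, 0], 0, 255]
    - [[0.1, 0.012, 0], 0, 255]
    - [[0, 0, 0], 0, 255]
    - [[0, 0, 0.03], 0, 255]
    - [[0, 0, 0], 0, 255]
    - [[0, 0, 0], 0, 255]

```text
clock: 11.3
eef_pos: [0.6354, 0.2012, 0.1114]
orientation: [[0.999, 0.042, -0.001], [0.042, -0.999, -0.0], [-0.001, 0.0, -1.0]]
ft_force: [0.9, 0.1, -0.1]
width: 0.198
finger_force: 30.0
```

```bash
python3 plan.py .6395 .2022 .029 .0415; python3 - <<'E'
from h import *
w=shot("wrist")
q=(.6378,.1621,.0415)
for n,z in (("pen_a",.1),("pen_in_box",.019)):
    for d in env.silhouettes(w,n)[:3]: print(n,round(d["score"],2),np.round(d["extent"]),*rect(w,d["region"],z))
cv2.imwrite("pics/w5.png",w["color"])
E
```

```text
at [0.6354 0.2012 0.1114] yaw 0.042 turn 0.0004 shift [ 0.0069 -0.0014  0.1373] rows 1.3 turnrows 0.0 clock 11.3 w 0.198
pen_a 0.65 [318. 237.  29. 141.] [0.6442 0.2008] [88.5 17.7] 0.053
pen_a 0.59 [475. 366.  30.  52.] [0.5596 0.0947] [40.7 15.7] -0.006
pen_in_box 0.66 [272.  19.  54.  39.] [0.783  0.2406] [34.3 19.9] -0.731
pen_in_box 0.57 [272. 208.  23. 120.] [0.6326 0.2418] [105.   20.1] -0.003
pen_in_box 0.49 [ 50. 241. 101. 116.] [0.6045 0.454 ] [141.8  72.7] -0.951
```

View pics/w5.png

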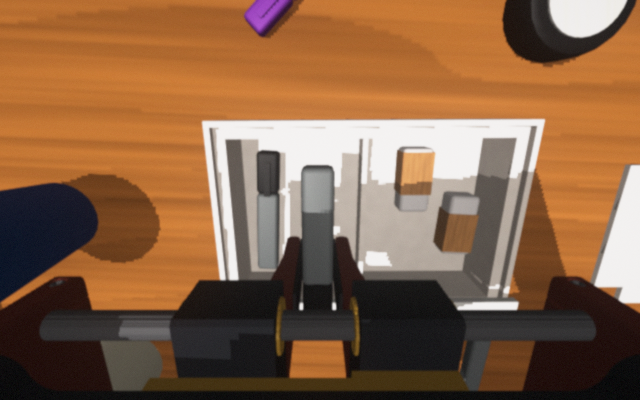

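The pen is held straight at (318,237), between the pen in the box (268,208) and the divider (362). Both erasers are on the other side. Lowering.

>>> apply_moves:
  increments:
    - [[0.007, 0, 0], 0, 255]
    - [[0, 0, 0.05], 0, 255]
    - [[0, 0, 0.05], 0, 255]
    - [[0, 0, 0.0365], 0, 255]
    - [[0, 0, 0], 0, 255]
    - [[0, 0, 0], 0, 175]
    - [[0, 0, 0], 0, 175]
    - [[0, 0, -0.06], 0, 175]
    - [[0, 0, -0.08], 0, 175]

```text
clock: 12.58
eef_pos: [0.6402, 0.2009, 0.1144]
orientation: [[0.999, 0.041, -0.002], [0.041, -0.999, -0.001], [-0.002, 0.0, -1.0]]
ft_force: [0.7, -0.8, 0.4]
width: 0.312
finger_force: 0.0
```

```bash
python3 plan.py .456 .0296 .13 .012;
```

```text
at [0.6402 0.2009 0.1144] yaw 0.041 turn 0.0187 shift [-0.3103  0.2818 -0.0259] rows 4.0 turnrows 0.2 clock 12.57 w 0.312
```

>>> apply_moves:
  increments:
    - [[0, 0, -0.04], 0.019, 0]
    - [[-0.0776, 0.0704, 0], 0, 0]
    - [[-0.0776, 0.0704, 0], 0, 0]
    - [[-0.0776, 0.0704, 0], 0, 0]
    - [[-0.0776, 0.0704, 0.02], 0, 0]
    - [[0, 0, 0], 0, 0]
    - [[0, 0, 0], 0, 0]

```text
clock: 13.45
eef_pos: [0.4598, 0.0317, 0.1272]
orientation: [[1.0, 0.011, 0.003], [0.011, -1.0, 0.0], [0.003, -0.0, -1.0]]
ft_force: [-0.2, 0.3, 0.3]
width: 0.999
finger_force: 0.0
```

```bash
python3 - <<'E'
from h import *
w=shot("wrist"); t=shot("top")
for p,n,z in ((w,"pen_a",.014),(t,"pen_a",.019)):
    for d in env.silhouettes(p,n)[:4]: print(n,round(d["score"],2),np.round(d["extent"]),*rect(p,d["region"],z))
E
python3 plan.py .456 .0305 .022 .012
```

```text
pen_a 0.97 [104.  21.  35.  42.] [0.6066 0.1983] [27. 24.] 0.03
pen_a 0.71 [318. 208.  24. 111.] [0.456  0.0301] [104.6  18.1] -0.01
pen_a 0.58 [252. 167.   9.  38.] [0.6402 0.1994] [103.3  17.5] 0.065
pen_a 0.52 [384. 173.  73.  51.] [ 0.6206 -0.1693] [206.8 139. ] -1.533
at [0.4598 0.0324 0.1265] yaw 0.013 turn 0.0003 shift [-0.0063  0.0031  0.1742] rows 1.7 turnrows 0.0 clock 13.65 w 1.001
```

>>> apply_moves:
  increments:
    - [[-0.006, 0.003, 0.06], 0, 0]
    - [[0, 0, 0.06], 0, 0]
    - [[0, 0, 0.054], 0, 0]
    - [[0, 0, 0], 0, 255]
    - [[0, 0, 0], 0, 255]
    - [[0, 0, 0], 0, 255]
    - [[0, 0, 0], 0, 255]
    - [[0, 0, 0], 0, 255]
    - [[0, 0, 0], 0, 255]
    - [[0, 0, 0], 0, 255]

```text
clock: 14.9
eef_pos: [0.4549, 0.0299, 0.0218]
orientation: [[1.0, 0.011, 0.0], [0.011, -1.0, 0.0], [0.0, -0.0, -1.0]]
ft_force: [-0.3, 0.1, -0.5]
width: 0.24
finger_force: 0.0
```

>>> apply_moves:
  increments:
    - [[0, 0, 0], 0, 255]
    - [[0, 0, 0], 0, 255]
    - [[0, 0, -0.09], 0, 255]
    - [[0, 0, -0.1], 0, 255]
    - [[0, 0, 0], -0.025, 255]
    - [[0, 0, 0], 0, 255]

```text
clock: 15.65
eef_pos: [0.455, 0.03, 0.1363]
orientation: [[0.999, 0.05, 0.001], [0.05, -0.999, 0.0], [0.001, -0.0, -1.0]]
ft_force: [-0.0, -0.8, -0.8]
width: 0.198
finger_force: 30.0
```

```bash
python3 plan.py .641 .1803 .043 .0415
```

```text
at [0.455  0.03   0.1363] yaw 0.05 turn 0.0057 shift [ 0.3202 -0.2375  0.1556] rows 4.1 turnrows 0.0 clock 15.65 w 0.198
```

```bash
python3 plan.py .6394 .2207 .042 .0415
```

```text
at [0.455  0.03   0.1363] yaw 0.05 turn 0.0057 shift [ 0.3203 -0.3049  0.1572] rows 4.5 turnrows 0.0 clock 15.65 w 0.198
```

>>> apply_moves:
  increments:
    - [[0.064, -0.061, 0], 0.0057, 255]
    - [[0.064, -0.061, 0], 0, 255]
    - [[0.064, -0.061, 0], 0, 255]
    - [[0.064, -0.061, 0], 0, 255]
    - [[0.064, -0.061, 0], 0, 255]
    - [[0, 0, 0.04], 0, 255]
    - [[0, 0, 0], 0, 255]

```text
clock: 16.52
eef_pos: [0.6363, 0.2207, 0.1081]
orientation: [[0.999, 0.042, -0.007], [0.042, -0.999, -0.002], [-0.007, 0.002, -1.0]]
ft_force: [-0.9, -1.5, -0.2]
width: 0.198
finger_force: 30.0
```

```bash
python3 plan.py .6394 .2207 .042 .0415
```

```text
at [0.6363 0.2207 0.1081] yaw 0.042 turn 0.0001 shift [0.0051 0.0003 0.1101] rows 1.1 turnrows 0.0 clock 16.52 w 0.198
```

>>> apply_moves:
  increments:
    - [[0.005, 0, 0.04], 0, 255]
    - [[0, 0, 0.04], 0, 255]
    - [[0, 0, 0.03], 0, 255]
    - [[0, 0, 0], 0, 255]
    - [[0, 0, 0], 0, 170]
    - [[0, 0, 0], 0, 170]
    - [[0, 0, -0.06], 0, 170]
    - [[0, 0, -0.1], 0, 0]
    - [[0, 0, -0.05], 0, 0]

```text
clock: 17.65
eef_pos: [0.6433, 0.2218, 0.1762]
orientation: [[0.999, 0.042, 0.005], [0.042, -0.999, 0.002], [0.005, -0.001, -1.0]]
ft_force: [0.3, -0.1, -0.3]
width: 0.523
finger_force: 0.0
```

```bash
python3 - <<'E'
from h import *
t=shot("top"); q=(.6378,.1621,.0415)
for n,z in (("cover",.005),("cover_handle",.041)):
    for d in env.silhouettes(t,n)[:2]: print(n,round(d["score"],2),np.round(d["extent"]),*rect(t,d["region"],z))
E
python3 plan.py .625 -.166 .18 .047
```

```text
cover 0.89 [384. 173.  73.  52.] [ 0.6217 -0.1711] [208.1 139. ] -1.556
cover_handle 0.73 [384. 174.  75.  47.] [ 0.6196 -0.1643] [204.9 136.1] -1.539
at [0.643  0.2217 0.1745] yaw 0.042 turn -0.0033 shift [-0.0603  0.6441 -0.0091] rows 6.2 turnrows 0.0 clock 17.8 w 0.66
```

>>> apply_moves:
  increments:
    - [[-0.0086, 0.092, 0], 0, 0]
    - [[-0.0086, 0.092, 0], 0, 0]
    - [[-0.0086, 0.092, 0], 0, 0]
    - [[-0.0086, 0.092, 0], 0, 0]
    - [[-0.0086, 0.092, 0], 0, 0]
    - [[-0.0086, 0.092, 0], 0, 0]
    - [[-0.0086, 0.092, 0.03], 0, 0]
    - [[0, 0, 0], 0, 0]
    - [[0, 0, 0], 0, 0]

```text
clock: 18.92
eef_pos: [0.621, -0.1658, 0.1525]
orientation: [[0.999, 0.041, -0.002], [0.041, -0.999, 0.001], [-0.002, -0.001, -1.0]]
ft_force: [0.1, 0.3, 0.5]
width: 0.997
finger_force: 0.0
```

```bash
python3 - <<'E'
from h import *
w=shot("wrist"); s=env.state(); cv2.imwrite("pics/w6.png",w["color"]); print(np.round(s["eef_pos"],4))
np.savez("w6.npz",R=w["P"][0],t=w["P"][1],mtx=w["mtx"])
for n,z in (("cover",.005),):
    for d in env.silhouettes(w,n)[:2]: print(n,round(d["score"],2),np.round(d["extent"]),*rect(w,d["region"],z))
E
```

```text
[ 0.6214 -0.1652  0.153 ]
cover 0.72 [322. 189. 214. 133.] [ 0.6205 -0.1708] [207.4 138.3] -1.529
```

View pics/w6.png

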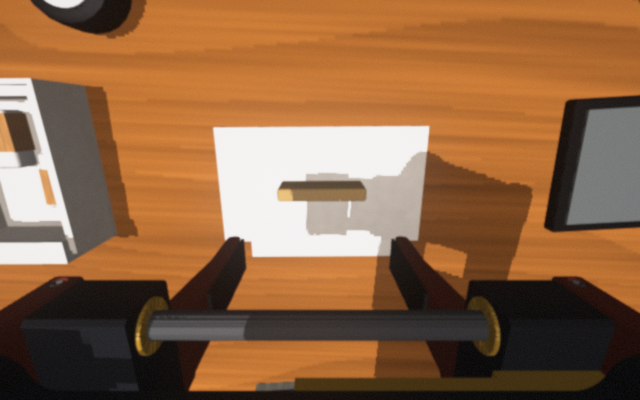

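The cover's far corners are at (214,127) and (429,126). The handle's top face is at (278–366, 191–201), roughly centred between the fingers.

```bash
python3 - <<'E'
from h import *
from scipy.optimize import least_squares
f=np.load("w6.npz"); w={"P":(f["R"],f["t"]),"mtx":f["mtx"]}; im=cv2.imread("pics/w6.png")
def tf(q,M): c,s=np.cos(q[2]),np.sin(q[2]); return np.c_[q[0]+c*M[:,0]-s*M[:,1],q[1]+s*M[:,0]+c*M[:,1],M[:,2]]
M=np.array([[68,103,5],[68,-103,5],[16,40,41],[16,-40,41],[4,40,41],[4,-40,41],[-68,75,5]])/1e3
u=np.array([[214,127],[429,126],[278,191],[366,191],[279,201],[366,200],[253,256]])
r=least_squares(lambda q:(proj(w,tf(q,M))-u).ravel(),[.62,-.17,.04]); print(r.x.round(4),r.fun.reshape(-1,2).round(1).tolist())
print(tf(r.x,np.array([[.01,0,.029]])).round(4))
# height check: free z of handle top
r=least_squares(lambda q:(proj(w,tf(q[:3],M+np.c_[0,0,1]*np.array([0,0,1,1,1,1,0])[:,None]*q[3]+np.c_[0,0,1]*q[4]))-u).ravel(),[.62,-.17,.04,0,0]); print(r.x.round(4))
E
```

```text
[ 0.6206 -0.1708  0.0464] [[-0.0, 0.7], [0.3, 0.6], [-0.7, -1.8], [1.1, -2.2], [-1.1, 1.1], [0.5, 1.7], [-0.0, 0.3]]
[[ 0.6306 -0.1704  0.029 ]]
[ 0.6203 -0.1708  0.0462 -0.0007 -0.0008]
```

```bash
python3 plan.py .6306 -.1704 .030 .0464
```

```text
at [ 0.6217 -0.1649  0.1534] yaw 0.043 turn -0.0021 shift [0.0144 0.0099 0.2057] rows 2.0 turnrows 0.0 clock 19.02 w 0.997
```

>>> apply_moves:
  increments:
    - [[0.0144, 0.0099, 0.05], -0.002, 0]
    - [[0, 0, 0.05], 0, 0]
    - [[0, 0, 0.03], 0, 0]
    - [[0, 0, 0], 0, 0]

```text
clock: 19.52
eef_pos: [0.6299, -0.1707, 0.0746]
orientation: [[0.999, 0.046, -0.002], [0.046, -0.999, 0.001], [-0.002, -0.001, -1.0]]
ft_force: [0.0, -0.2, 0.1]
width: 1.001
finger_force: 0.0
```

```bash
python3 plan.py .6306 -.1704 .030 .0464
```

```text
at [ 0.6299 -0.1707  0.0746] yaw 0.046 turn -0.0001 shift [ 0.0011 -0.0004  0.0744] rows 0.7 turnrows 0.0 clock 19.52 w 1.001
```

>>> apply_moves:
  increments:
    - [[0.001, 0, 0.025], 0, 0]
    - [[0, 0, 0.025], 0, 0]
    - [[0, 0, 0.024], 0, 0]
    - [[0, 0, 0], 0, 0]
    - [[0, 0, 0], 0, 255]
    - [[0, 0, 0], 0, 255]
    - [[0, 0, 0], 0, 255]
    - [[0, 0, 0], 0, 255]

```text
clock: 20.52
eef_pos: [0.6313, -0.1719, 0.0316]
orientation: [[0.999, 0.045, 0.0], [0.045, -0.999, -0.0], [0.0, 0.0, -1.0]]
ft_force: [-0.3, -0.7, -2.1]
width: 0.906
finger_force: 30.0
```

Gripped at the handle's ends (79.8 mm), so the cover can hinge between the pads. I'll lift it and see how it hangs.

>>> apply_moves:
  increments:
    - [[0, 0, -0.04], 0, 255]
    - [[0, 0, -0.06], 0, 255]
    - [[0, 0, -0.08], 0, 255]
    - [[0, 0, -0.08], 0, 255]
    - [[0, 0, 0], 0, 255]
    - [[0, 0, 0], 0, 255]

```text
clock: 21.28
eef_pos: [0.6306, -0.1717, 0.1868]
orientation: [[0.999, 0.045, -0.001], [0.045, -0.999, 0.0], [-0.001, -0.0, -1.0]]
ft_force: [0.0, 0.5, -2.0]
width: 0.911
finger_force: 30.0
```

```bash
python3 - <<'E'
from h import *
w=shot("wrist"); sc=shot("scene"); s=env.state(); print(np.round(s["eef_pos"],4),np.round(s["ft_force"],2),s["width"],s["clock"])
a=w["color"]; b=cv2.resize(sc["color"][160:320,190:390],(500,400),interpolation=cv2.INTER_CUBIC)
cv2.imwrite("pics/v6.png",np.hstack([cv2.resize(a,(0,0),fx=.46,fy=.46),b[:184,:0]]) if 0 else cv2.resize(np.hstack([cv2.resize(a,(640,400)),b]),(800,281)))
cv2.imwrite("pics/w7.png",a); cv2.imwrite("pics/s7.png",sc["color"])
E
```

```text
[ 0.63   -0.1715  0.1855] [-0.15  0.16 -1.93] 0.9112954488030979 21.375
```

View pics/v6.png

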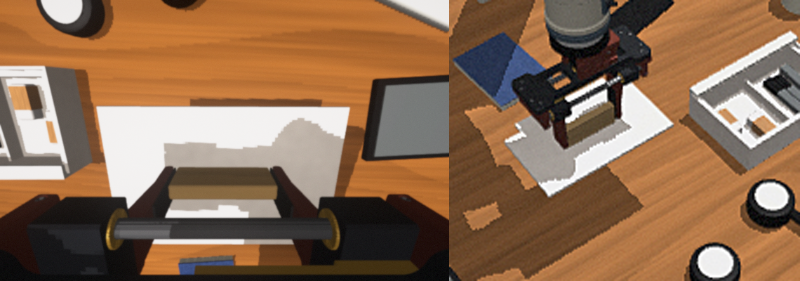

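The cover is held and weighs 2 N. It hangs nearly flat, so the pads resist the hinge. The tool can't tilt, so I'll tilt the cover about the pad hinge by lowering its far part onto the top of the lip from the robot's side.

```bash
cat > tilt.py <<'E'
from h import *
from scipy.optimize import least_squares
s=env.state(); w=shot("wrist"); O=np.array(s["orientation"]); p=np.array(s["eef_pos"])
for d in env.silhouettes(w,"cover")[:1]:
    g=d["region"]; k=np.argwhere(g)[:,::-1]
    k=k[k[:,1]<260]
    a=k[np.argmin(k.sum(1))]; b=k[np.argmax(k[:,0]-k[:,1])]
    u=np.array([a,b],float); u+= [[0,0],[1,0]]
    def pred(q): # theta, dy, yaw, dx   cover pts relative to pivot (10,0,30)
        th,dy,ya,dx=q
        M=np.array([[58,103,-25],[58,-103,-25]])/1e3
        c,sn=np.cos(th),np.sin(th); X=np.c_[c*M[:,0]-sn*M[:,2]+dx,M[:,1]+dy,sn*M[:,0]+c*M[:,2]]
        y0=np.arctan2(O[1,0],O[0,0])+ya; c,sn=np.cos(y0),np.sin(y0)
        return p+np.c_[c*X[:,0]-sn*X[:,1],sn*X[:,0]+c*X[:,1],X[:,2]]
    r=least_squares(lambda q:np.r_[(proj(w,pred(q))-u).ravel(),q[3]*300,q[2]*50],[0,0,0,0])
    print("score",round(d["score"],2),"corners",u.tolist(),"theta,dy,dyaw,dx",r.x.round(4),"res",r.fun.round(1))
    q=(.6378,.1621,.0415); c,sn=np.cos(q[2]),np.sin(q[2]); v=p[:2]-q[:2]
    print("tcp in box",np.round([c*v[0]+sn*v[1],-sn*v[0]+c*v[1],p[2]],4),"F",np.round(s["ft_force"],1),"clock",s["clock"])
E
python3 tilt.py; python3 plan.py .515 .157 .15 .0415
```

```text
score 0.9 corners [[139.0, 152.0], [498.0, 153.0]] theta,dy,dyaw,dx [-0.0328 -0.0012 -0.0023  0.0005] res [-0.   0.   0.  -0.   0.1 -0.1]
tcp in box [-0.0216 -0.333   0.1855] F [-0.1  0.2 -1.9] clock 21.375
at [ 0.6303 -0.1716  0.1855] yaw 0.045 turn 0.0022 shift [-0.1693 -0.5551  0.0592] rows 5.6 turnrows 0.0 clock 21.48 w 0.908
```

>>> apply_moves:
  increments:
    - [[-0.0242, -0.0793, 0], 0.0022, 255]
    - [[-0.0242, -0.0793, 0], 0, 255]
    - [[-0.0242, -0.0793, 0], 0, 255]
    - [[-0.0242, -0.0793, 0], 0, 255]
    - [[-0.0242, -0.0793, 0], 0, 255]
    - [[-0.0242, -0.0793, 0], 0, 255]
    - [[-0.0242, -0.0793, 0], 0, 255]
    - [[0, 0, 0.059], 0, 255]
    - [[0, 0, 0], 0, 255]
    - [[0, 0, 0], 0, 255]

```text
clock: 22.72
eef_pos: [0.516, 0.1563, 0.1521]
orientation: [[0.999, 0.041, -0.001], [0.041, -0.999, -0.0], [-0.001, 0.0, -1.0]]
ft_force: [0.2, 0.8, -1.4]
width: 0.909
finger_force: 30.0
```

```bash
python3 tilt.py; python3 plan.py .515 .157 .087 .0415
```

```text
score 0.73 corners [[138.0, 152.0], [498.0, 153.0]] theta,dy,dyaw,dx [-0.022  -0.001  -0.0025  0.0003] res [-0.   0.   0.  -0.   0.1 -0.1]
tcp in box [-0.122  -0.0008  0.1521] F [ 0.2  0.8 -1.4] clock 22.725
at [0.5166 0.1562 0.1528] yaw 0.04 turn -0.0007 shift [-0.0026 -0.0014  0.1097] rows 1.1 turnrows 0.0 clock 22.82 w 0.909
```

>>> apply_moves:
  increments:
    - [[-0.0026, -0.001, 0.045], 0, 255]
    - [[0, 0, 0.04], 0, 255]
    - [[0, 0, 0.006], 0, 255]
    - [[0, 0, 0.006], 0, 255]
    - [[0, 0, 0.006], 0, 255]
    - [[0, 0, 0.006], 0, 255]
    - [[0, 0, 0], 0, 255]

```text
clock: 23.7
eef_pos: [0.5139, 0.1569, 0.088]
orientation: [[0.999, 0.041, -0.0], [0.041, -0.999, 0.0], [-0.0, -0.0, -1.0]]
ft_force: [-2.4, -0.8, 2.9]
width: 0.907
finger_force: 30.0
```

```bash
python3 tilt.py
```

```text
score 0.85 corners [[129.0, 151.0], [509.0, 152.0]] theta,dy,dyaw,dx [ 0.1264 -0.0015 -0.0023 -0.0013] res [ 0.  -0.  -0.  -0.  -0.4 -0.1]
tcp in box [-1.24e-01 -1.00e-04  8.80e-02] F [-2.4 -0.8  2.9] clock 23.7
```

Tilted by about 0.15 rad. Lifting and moving over the box, with the tongue just on the +x side of the lip.

```bash
python3 plan.py .6628 .1636 .15 .0415
```

```text
at [0.5144 0.157  0.0879] yaw 0.041 turn -0.0004 shift [ 0.2476 -0.0007 -0.1034] rows 2.6 turnrows 0.0 clock 23.8 w 0.907
```

>>> apply_moves:
  increments:
    - [[0, 0, -0.04], 0, 255]
    - [[0, 0, -0.063], 0, 255]
    - [[0.06, 0, 0], 0, 255]
    - [[0.06, 0, 0], 0, 255]
    - [[0.06, 0, 0], 0, 255]
    - [[0.06, 0, 0], 0, 255]
    - [[0.007, -0.001, 0], 0, 255]
    - [[0, 0, 0], 0, 255]
    - [[0, 0, 0], 0, 255]

```text
clock: 24.92
eef_pos: [0.6612, 0.1638, 0.1484]
orientation: [[0.999, 0.042, -0.001], [0.042, -0.999, -0.0], [-0.001, 0.0, -1.0]]
ft_force: [-0.3, -0.4, -1.0]
width: 0.908
finger_force: 30.0
```

```bash
python3 tilt.py;python3 plan.py .6628 .1636 .0915 .0415
```

```text
score 0.73 corners [[127.0, 152.0], [510.0, 153.0]] theta,dy,dyaw,dx [ 0.1491 -0.0012 -0.0023 -0.0021] res [ 0.  -0.  -0.  -0.1 -0.6 -0.1]
tcp in box [0.0234 0.0007 0.1484] F [-0.3 -0.4 -1. ] clock 24.925
at [0.6614 0.1639 0.1486] yaw 0.042 turn 0.0001 shift [0.0023 0.0007 0.0951] rows 0.9 turnrows 0.0 clock 25.02 w 0.914
```

>>> apply_moves:
  increments:
    - [[0.002, 0, 0.035], 0, 255]
    - [[0, 0, 0.03], 0, 255]
    - [[0, 0, 0.02], 0, 255]
    - [[0, 0, 0.009], 0, 255]
    - [[0, 0, 0], 0, 255]
    - [[0, 0, 0], 0, 255]

```text
clock: 25.78
eef_pos: [0.6638, 0.1641, 0.0925]
orientation: [[0.999, 0.041, 0.001], [0.041, -0.999, 0.0], [0.001, -0.0, -1.0]]
ft_force: [-0.5, 0.6, -1.5]
width: 0.907
finger_force: 30.0
```

```bash
python3 tilt.py;python3 plan.py .6459 .1632 .092 .0415; python3 - <<'E'
from h import *
sc=shot("scene"); cv2.imwrite("pics/v7.png",cv2.resize(sc["color"][150:270,300:460],(800,600),interpolation=cv2.INTER_CUBIC))
E
```

```text
score 0.61 corners [[127.0, 152.0], [510.0, 153.0]] theta,dy,dyaw,dx [ 0.1508 -0.0012 -0.0023 -0.0021] res [ 0.  -0.  -0.  -0.1 -0.6 -0.1]
tcp in box [0.0261 0.0009 0.0925] F [-0.5  0.6 -1.5] clock 25.775
at [0.6638 0.164  0.0926] yaw 0.041 turn -0.0001 shift [-0.0299  0.0002  0.001 ] rows 0.3 turnrows 0.0 clock 25.88 w 0.905
```

View pics/v7.png

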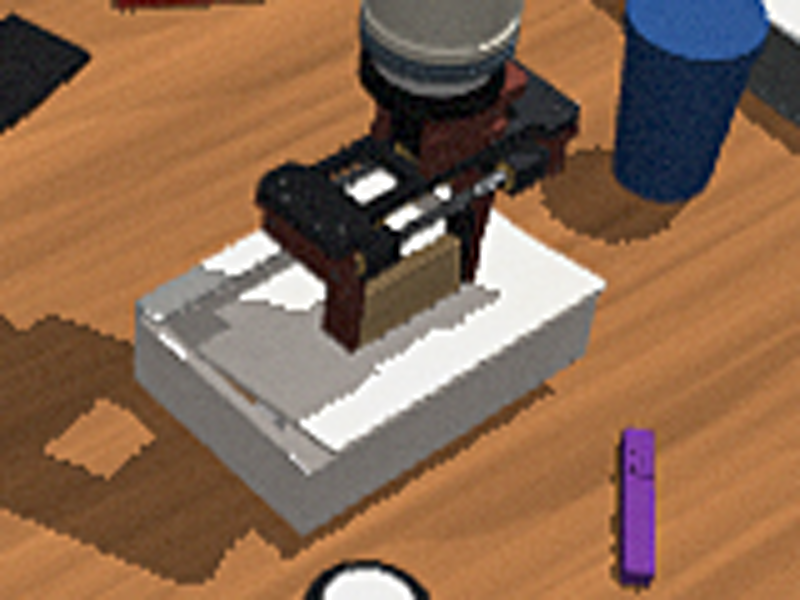

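The cover sits tilted between the side rims with its far edge raised, and the tongue ends just short of the lip at about (190,310) in the crop. There's no contact force. Sliding it under the lip.

>>> apply_moves:
  increments:
    - [[-0.008, 0.0005, 0], 0, 255]
    - [[-0.008, 0, 0], 0, 255]
    - [[-0.008, 0, 0], 0, 255]
    - [[-0.006, 0, 0], 0, 255]
    - [[0, 0, 0], 0, 255]
    - [[0, 0, 0], 0, 255]

```text
clock: 26.68
eef_pos: [0.6456, 0.163, 0.092]
orientation: [[0.999, 0.041, 0.0], [0.041, -0.999, 0.0], [0.0, -0.0, -1.0]]
ft_force: [0.6, 0.2, -1.6]
width: 0.908
finger_force: 30.0
```

```bash
python3 tilt.py
```

```text
score 0.79 corners [[126.0, 152.0], [510.0, 153.0]] theta,dy,dyaw,dx [ 0.157  -0.0009 -0.0023 -0.0021] res [ 0.  -0.  -0.  -0.1 -0.6 -0.1]
tcp in box [0.0078 0.0005 0.092 ] F [ 0.6  0.2 -1.6] clock 26.675
```

The tongue is in the slot with no contact force, tip at about -64 mm. Swinging the far edge down.

>>> apply_moves:
  increments:
    - [[0, 0, 0.004], 0, 255]
    - [[0.001, 0, 0.004], 0, 255]
    - [[0.001, 0, 0.004], 0, 255]
    - [[0.001, 0, 0.004], 0, 255]
    - [[0.001, 0, 0.004], 0, 255]
    - [[0.001, 0, 0.003], 0, 255]
    - [[0, 0, 0], 0, 255]
    - [[0, 0, 0], 0, 255]

```text
clock: 27.78
eef_pos: [0.6486, 0.1631, 0.0783]
orientation: [[0.999, 0.041, 0.0], [0.041, -0.999, 0.0], [0.0, -0.0, -1.0]]
ft_force: [3.4, 0.6, 4.8]
width: 0.911
finger_force: 30.0
```

```bash
python3 tilt.py
```

```text
score 0.87 corners [[137.0, 155.0], [500.0, 156.0]] theta,dy,dyaw,dx [ 0.0113 -0.0012 -0.0024 -0.0019] res [ 0.  -0.  -0.  -0.1 -0.6 -0.1]
tcp in box [0.0109 0.0006 0.0783] F [3.4 0.6 4.8] clock 27.775
```

>>> apply_moves:
  increments:
    - [[0.001, 0, 0.002], 0, 255]
    - [[0.001, 0, 0.002], 0, 255]
    - [[0, 0, 0.001], 0, 255]
    - [[0, 0, 0], 0, 255]
    - [[0, 0, 0], 0, 255]

```text
clock: 28.5
eef_pos: [0.6489, 0.1631, 0.0775]
orientation: [[0.999, 0.041, -0.001], [0.041, -0.999, -0.0], [-0.001, 0.0, -1.0]]
ft_force: [-6.5, -1.5, 24.7]
width: 0.914
finger_force: 30.0
```

```bash
python3 tilt.py
```

```text
score 0.69 corners [[138.0, 156.0], [498.0, 156.0]] theta,dy,dyaw,dx [-0.0133 -0.0011  0.0002 -0.0018] res [ 0.  -0.1 -0.  -0.  -0.5  0. ]
tcp in box [0.0111 0.0006 0.0775] F [-6.5 -1.5 24.7] clock 28.5
```

The cover has bottomed out: 25 N upward and nearly flat. I'll relieve the force, open the gripper, back off and check.

>>> apply_moves:
  increments:
    - [[0, 0, -0.003], 0, 255]
    - [[0, 0, 0], 0, 0]
    - [[0, 0, 0], 0, 0]
    - [[0, 0, 0], 0, 0]
    - [[0, 0, -0.03], 0, 0]
    - [[0, 0, -0.06], 0, 0]
    - [[0, 0, -0.08], 0, 0]
    - [[0, 0, 0], 0, 0]
    - [[0, 0, 0], 0, 0]

```text
clock: 29.72
eef_pos: [0.6495, 0.1631, 0.1795]
orientation: [[0.999, 0.041, 0.001], [0.041, -0.999, 0.0], [0.001, -0.0, -1.0]]
ft_force: [0.1, 0.2, -1.2]
width: 1.001
finger_force: 0.0
```

```bash
python3 - <<'E'
from h import *
from scipy.optimize import least_squares
s=env.state(); print(s["width"],np.round(s["eef_pos"],3),np.round(s["ft_force"],1))
w=shot("wrist"); cv2.imwrite("pics/w8.png",w["color"]); q=(.6378,.1621,.0415)
for n in ("cover","cover_handle"):
  for d in env.silhouettes(w,n)[:2]:
    c,wh,a=rect(w,d["region"],.053); v=c-np.array(q[:2]); C,S=np.cos(q[2]),np.sin(q[2])
    print(n,round(d["score"],2),np.round(d["extent"]),c,wh,a,"box frame",np.round([C*v[0]+S*v[1],-S*v[0]+C*v[1]],4))
c,S=np.cos(q[2]),np.sin(q[2])
def P(M): M=np.array(M)/1e3; return proj(w,np.c_[q[0]+c*M[:,0]-S*M[:,1],q[1]+S*M[:,0]+c*M[:,1],M[:,2]]).round(1).tolist()
print("pred far cover corners",P([(68,103,53),(68,-103,53)]),"rim inner far",P([(71,108,54),(71,-108,54)]),"handle top",P([(16,40,89),(16,-40,89),(4,40,89),(4,-40,89)]))
g=cv2.cvtColor(w["color"],cv2.COLOR_BGR2GRAY)
for u in (260,380): print(u,g[100:190:2,u].tolist())
E
```

```text
1.0005782625703155 [0.649 0.163 0.18 ] [ 0.1  0.2 -1.2]
cover 0.7 [319. 204. 226. 130.] [0.6414 0.162 ] [208.  129.5] -1.52 box frame [ 0.0036 -0.0002]
cover_handle 0.76 [320. 206. 226. 126.] [0.6411 0.1618] [207.9 127.9] -1.529 box frame [ 0.0033 -0.0004]
pred far cover corners [[202.6, 141.1], [431.5, 141.1]] rim inner far [[196.2, 137.7], [437.8, 137.8]] handle top [[269.1, 208.2], [365.0, 208.2], [269.7, 221.7], [364.3, 221.7]]
260 [128, 134, 136, 138, 137, 143, 148, 146, 142, 136, 136, 139, 141, 138, 142, 144, 126, 169, 240, 242, 241, 227, 243, 243, 242, 243, 243, 243, 243, 243, 243, 243, 243, 243, 243, 243, 243, 244, 244, 243, 243, 243, 244, 243, 243]
380 [126, 121, 123, 126, 125, 126, 133, 141, 150, 149, 145, 143, 142, 139, 138, 137, 118, 211, 242, 242, 240, 230, 242, 243, 243, 243, 243, 242, 242, 243, 242, 243, 242, 243, 243, 242, 243, 243, 242, 241, 211, 188, 188, 189, 190]
```

The cover's far edge shows at row 142, matching the 141 predicted for a seated cover, with a seam to the rim. As a last numeric check, I'll compare the wooden handle with its prediction for a flat cover and confirm that what's in the box is in place.

```bash
python3 - <<'E'
from h import *
from scipy.optimize import least_squares
w=shot("wrist"); hsv=cv2.cvtColor(w["color"],cv2.COLOR_BGR2HSV)
m=cv2.inRange(hsv,(8,60,40),(30,255,255)); m[:, :240]=0; m[:,400:]=0; m[:165]=0; m[250:]=0
n,l,st,_=cv2.connectedComponentsWithStats(m); i=1+np.argmax(st[1:,4]); x,y,W,H,_=st[i]
v=hsv[...,2]; col=[int(a) for a in v[y-3:y+H+3,x+20]]
print("handle blob cols",x,x+W,"rows",y,y+H,col)
q=(.6378,.1621,.0415)
for th in (-.05,0,.05):
  for dx in (0,):
    c,S=np.cos(th),np.sin(th)
    L=np.array([(16,40,41),(16,-40,41),(4,40,41),(4,-40,41),(16,40,5),(68,103,5),(68,-103,5)])/1e3
    L[:,0]+=.068+dx; X=np.c_[c*L[:,0]-S*L[:,2]-.068,L[:,1],S*L[:,0]+c*L[:,2]+.048]
    C,s=np.cos(q[2]),np.sin(q[2]); print(th,proj(w,np.c_[q[0]+C*X[:,0]-s*X[:,1],q[1]+s*X[:,0]+C*X[:,1],X[:,2]]).round(1).tolist())
g=cv2.cvtColor(w["color"],cv2.COLOR_BGR2GRAY)
for u in (225,260,380,420): print(u,g[130:152,u].tolist())
for r in (170,): print(g[r,180:212].tolist(),g[r,425:455].tolist())
E
```

```text
handle blob cols 270 365 rows 198 222 [244, 243, 227, 168, 112, 95, 92, 92, 89, 94, 95, 92, 94, 103, 120, 137, 142, 143, 145, 147, 146, 147, 148, 145, 148, 147, 169, 220, 241, 244]
-0.05 [[269.1, 204.0], [364.5, 204.0], [269.7, 217.7], [364.0, 217.7], [275.1, 194.9], [204.2, 139.3], [429.4, 139.3]]
0 [[268.5, 207.7], [365.2, 207.7], [269.1, 221.3], [364.5, 221.3], [274.5, 196.2], [201.4, 140.0], [432.2, 140.0]]
0.05 [[267.8, 211.7], [365.9, 211.7], [268.6, 225.2], [365.1, 225.2], [273.9, 197.8], [198.5, 141.1], [435.1, 141.1]]
225 [131, 120, 127, 184, 229, 241, 242, 243, 242, 241, 235, 235, 241, 243, 243, 242, 243, 243, 243, 242, 243, 243]
260 [136, 120, 137, 201, 237, 243, 242, 240, 240, 239, 230, 228, 239, 243, 243, 242, 243, 242, 243, 243, 243, 243]
380 [114, 128, 179, 229, 240, 243, 242, 242, 243, 242, 238, 236, 242, 243, 242, 242, 242, 243, 242, 243, 242, 243]
420 [114, 129, 187, 232, 241, 241, 240, 239, 241, 240, 232, 229, 239, 242, 242, 242, 243, 242, 242, 243, 243, 242]
[143, 144, 140, 138, 134, 137, 136, 137, 134, 136, 137, 150, 198, 237, 242, 241, 228, 167, 116, 142, 204, 235, 240, 241, 242, 243, 242, 243, 243, 243, 243, 242] [242, 242, 242, 242, 236, 211, 159, 158, 203, 238, 242, 240, 222, 146, 94, 88, 85, 88, 86, 86, 86, 86, 86, 85, 86, 87, 85, 85, 86, 85]
```

```bash
python3 -c "
from plant import env
print(env.close_job())"
```

```text
the job is handed in; nothing more can be done
None
```

I put both pens and the eraser on their own sides of the box, hooked the cover under the lip, swung it flat and released it, and handed the job in. The cover measured seated and level before hand-in. I did not check the second pen's final position after dropping it between the other two, and the verdict was not reported.

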